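Turn a keeper plate over through the twisted guide

TASK

Wipe the three loose steel chips off the guide's landing deck into the trough along its front edge with the short square wooden block, without touching them with the fingers, and lay the block back flat on the bench clear of the guide. Then pick up the spade-shaped keeper plate and drop it head first, plain face up, into the mouth of the sloping twisted guide slot, so that it slides through, turns over and comes to lie flat on the clean deck with its countersinks up. Leave the other things on the bench as they stand.

Things in the scene. Friction and masses are not known exactly. Their poses are not given: they have to be found in the camera images.
- guide: turning guide, fixed: 6 mm steel rods form a slot that slopes down at 42 degrees and twists half a turn, over a plywood base, with a ramp, landing deck and trough at its lower end. Origin on the bench. x across the slope, z up; the slot runs down along (0, -0.743, -0.669). Covers x -125 to 80, y -170 to 210 mm; mouth rim 260 mm high; nothing stands over the deck.
- guide_mouth (a point): centre of the slot's mouth on its axis (guide's axes). Slot here: 43 mm wide along x, 17 mm high square to its plane, whose upward normal is (0, -0.669, 0.743). Straight for 18 mm, then twisting for 190. Lower rods run on 20 mm up-slope of this point; upper and side rods flare out 10 mm there. Slippery: a part let go with its head about 25 mm past this point slides down by itself.
- guide_mid (a point): middle of the twisted slot, on its axis. Axes as the guide's.
- deck (a point): middle of the landing deck's lane, on its top face, 30 mm above the bench (guide's axes). From here the flat deck reaches from x -55 (open front edge, above the trough) to +75 (ledge 8 mm high) and from y +65 (foot of the ramp) to -65 (end stop 20 mm high). Chips start within x -40 to 6, y -25 to 25.
- trough (a point): middle of the chip trough's floor, 4 mm above the bench. Axes as the guide's. The trough lies along the deck's open front edge: 65 mm wide (x), 130 mm long (y), its rim 26 mm above the bench, a little lower than the deck.
- keeper_c (a point): keeper plate: grey steel, 8 mm thick, spade-shaped: head 36 wide (y), from x 12 to 38 mm; tang 12 wide, from x -33 to 12. This point lies in mid-thickness on the centre line; x to the head's end, z out of the plain face (two small holes); the other face has two 13 mm countersinks. Starts flat on the bench, plain face up; about 50 g.
- keeper_tang (a point): the place on the tang where the keeper is well gripped (across its 12 mm), 20 mm behind keeper_c on the centre line, in mid-thickness. Axes as the keeper's.
- block_c (a point): centre of the short, square-section wooden offcut used as scraper block: 45 (x) x 90 (y) x 45 (z) mm, lying on the bench, z up; about 130 g.
- chip_a_c (a point): centre of a loose chip on the deck: sawn steel bar end 13 x 10 x 9 mm, 12 g
- chip_b_c (a point): centre of a loose chip on the deck: sawn round steel end, 12 mm across, 9 mm high, 12 g
- chip_c_c (a point): centre of a loose chip on the deck: sawn steel bar end 13 x 10 x 9 mm, 12 g
- jar_screws: bystander: a glass screw jar with lid, 64 wide, 85 high mm; origin at the centre of its underside
- glue_clear: bystander: a squeeze bottle with pointed cap, 55 wide, 155 high mm; origin at the centre of its underside
- tin_wax: bystander: a low round tin, 69 wide, 45 high mm; origin at the centre of its underside
- oil_bottle: bystander: a squeeze bottle with a nozzle, 49 wide, 130 high mm; origin at the centre of its underside
- sealant: bystander: a tall thin nozzle bottle, 51 wide, 215 high mm; origin at the centre of its underside
- tape_measure: bystander: a tape measure standing on edge, 35 x 82, 75 high mm; origin at the centre of its underside
- spray_white: bystander: a spray can, 66 wide, 185 high mm; origin at the centre of its underside
- tin_putty: bystander: a round tin, 67 wide, 85 high mm; origin at the centre of its underside
Not all that is in view belongs to the job. Several things look just like the part that bears keeper_c: the one meant starts farthest to the robot's left.

How it is judged:
By the outcome, as a careful person would: the job done as asked, in the order asked, and still so for the second after the job is handed in, with the robot touching nothing.
It also fails if it takes over 72 s, if anything falls off the work surface, if the arm or the gripper's body presses on something with over 40 N, if the wrist force passes 120 N, or if a joint passes its speed limit or range.

ROBOT

A 7-joint arm with a two-finger parallel gripper is mounted at the origin on a cart in front of the work surface, level with it; the furniture and walls round the work are solid. World frame = base frame: x ahead of the robot, y to its left, z up, the work surface at z = 0. Lengths are in m, angles in rad, forces in N, time in s.
With the tool pointing down it reaches from about 0.425 to 0.925 m from the base axis. Payload 6.8 kg.
Tool frame: the origin (TCP) lies on the centre line of the jaws, within the pads' length; the fingertips stand 22 mm ahead of it and the grasp point (between the pads) lies 3 mm ahead of it; z points along the fingers, y is the line along which they close (so a half turn about z gives the same grasp; the last joint's range is limited). The gripper opens to 85 mm and grips with 20 to 120 N. Pads are 22 mm wide; open, the fingers measure 114 mm over their backs; the gripper's body (76 mm by 85 mm) begins 54 mm behind the grasp point. The pads swing forward as they close: fully open they stand 13 mm farther back than shut.
Start: joints at [-1.251, 0.477, 0.022, 1.555, -0.011, 1.109, -0.083], TCP at [0.28, 0.614, 0.253] pointing down, gripper open.
Joint ranges: [-2.96, 2.96], [-0.34, 2.1], [-1.41, 1.46], [0.24, 2.44], [-1.37, 4.51], [0.17, 1.92], [-2.96, 2.96]. Speed limits (rad/s): [2.39, 2.39, 3.14, 3.14, 3.14, 3.14, 3.14].

INTERFACE

Orientations are given as a rotation vector (axis times angle).
In Python, from rig import r, cams, workorder gives the robot as it stands. The module is installed in compiled form; this text tells all that it offers. Calls block until the motion is done:
- r.reach(position, orientation): joint-space move of the TCP to a pose.
- r.movel(position, attitude=None, velocity=0.15, contact_N=None): straight line of the TCP; attitude=None keeps the orientation; velocity is the mean speed in m/s. With contact_N (N) it stops when the force on the tool has changed by that much, and returns True; else False.
- r.move_joints(angles): joint-space move.
- r.release() and r.close_gripper(strength=None): open the fingers fully, or close them until they stop; strength is the grip in N (None keeps the last).
- r.sleep(seconds).
- r.inverse_kinematics(position, orientation): joint angles nearest the present ones, or None.
- cams.read_camera(name): name is "side" or "top"; returns a dict with "color" (384x512x3 uint8, red, green, blue), "fx", "fy", "cx", "cy" (pixels), "D" ([k1, k2, p1, p2, k3] as OpenCV has them; the pictures are not rectified), "R" (3x3) and "t" (3): a world point X has camera coordinates R X + t. Camera axes: x right, y down, z forward; pixel columns grow to the right and rows downward; lengths in m; the calibration is good to about 2 mm. A picture is of the moment at which its call begins. There is no depth.
A pose or a line that the arm cannot do raises r.PlanningError and nothing moves.
- workorder.finish_job(): hands the job in; it is judged then, once.
Readings, each from a call of its own:
- r.current_time(): time.
- r.current_qpos(): joint angles.
- r.current_joint_vel(): joint speeds.
- r.current_joint_torque(): joint torques, N m.
- r.current_position(): TCP position.
- r.current_tool_rot(): TCP orientation.
- r.current_ft_force(): force on the tool from outside, world axes, zero at the start.
- r.current_moment(): the same for the moment, N m.
- r.current_gripper_width(): finger opening in m.
- r.current_grasp_force(): force on a finger pad.
Only numpy, scipy, OpenCV 4.12 (cv2) and the standard library are available. Lean on these libraries where they do the work, as an engineer would, in place of code of your own. Each camera call takes 0.05 s, during which the arm holds its last target. There are 200 camera calls.

## Working session

There is one attempt and no reset: what is moved stays moved. The work goes in short steps, each a Python script; the robot and the scene stay as the last script left them, time stands still between calls to the robot, and variables do not carry over. Pictures are saved under pics/ and viewed, at most 10 in all, crops included, and the job is handed in when it is done.

```bash
mkdir -p pics; ls; cat > h.py <<'E'
import numpy as np, cv2
from scipy.spatial.transform import Rotation as Ro
from rig import r, cams, workorder
def cam(n):
    c=cams.read_camera(n); c['K']=np.array([[c['fx'],0,c['cx']],[0,c['fy'],c['cy']],[0,0,1.]]); c['D']=np.array(c['D'],float); c['R']=np.array(c['R']);c['t']=np.array(c['t']).reshape(3); return c
def ray(c,uv):
    p=cv2.undistortPoints(np.array(uv,float).reshape(-1,1,2),c['K'],c['D']).reshape(-1,2)
    d=np.c_[p,np.ones(len(p))]@c['R']; return -c['R'].T@c['t'],d
def atz(c,uv,z):
    o,d=ray(c,uv); return o+d*((z-o[2])/d[:,2])[:,None]
def proj(c,X):
    return cv2.projectPoints(np.array(X,float).reshape(-1,1,3),cv2.Rodrigues(c['R'])[0],c['t'],c['K'],c['D'])[0].reshape(-1,2)
def save(im,name,box=None,s=1.5):
    if box: im=im[box[1]:box[3],box[0]:box[2]]
    cv2.imwrite('pics/'+name,cv2.resize(im[:,:,::-1],None,fx=s,fy=s,interpolation=cv2.INTER_CUBIC))
E
python3 - <<'E'
from h import *
import pickle
for n in('top','side'):
    c=cam(n); save(c['color'],n+'0.png',s=1.56); pickle.dump(c,open(n+'.pkl','wb')); print(n,-c['R'].T@c['t'],c['R'],c['fx'],c['D'])
print(r.current_time(),r.current_tool_rot())
E
```

```text
pics
top [ 0.28056093 -0.08543697  1.5128014 ] [[ 0.0094646  -0.99988619  0.01174828]
 [-0.98051045 -0.01158559 -0.19612505]
 [ 0.19623884 -0.00966307 -0.98050851]] 402.7050177133452 [-0.11795327  0.          0.          0.          0.        ]
side [ 0.0280595  -1.09319021  0.73089648] [[ 0.87447343 -0.48485043 -0.01470647]
 [-0.23741389 -0.40136625 -0.88461278]
 [ 0.42300221  0.77706189 -0.46609435]] 356.67178630899923 [-0.00362173  0.          0.          0.          0.        ]
0.1 [-6.66782294e-01 -3.06976016e+00  2.54121083e-03]
```

View pics/top0.png

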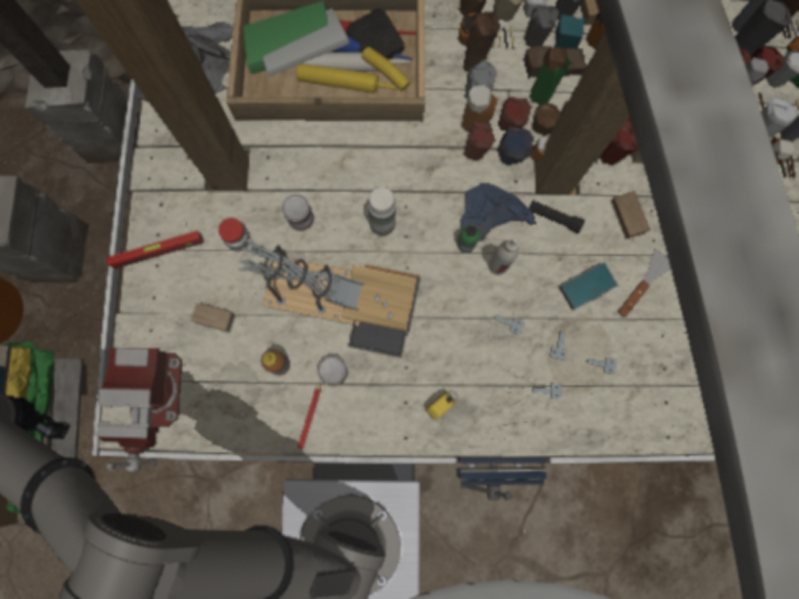

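View pics/side0.png

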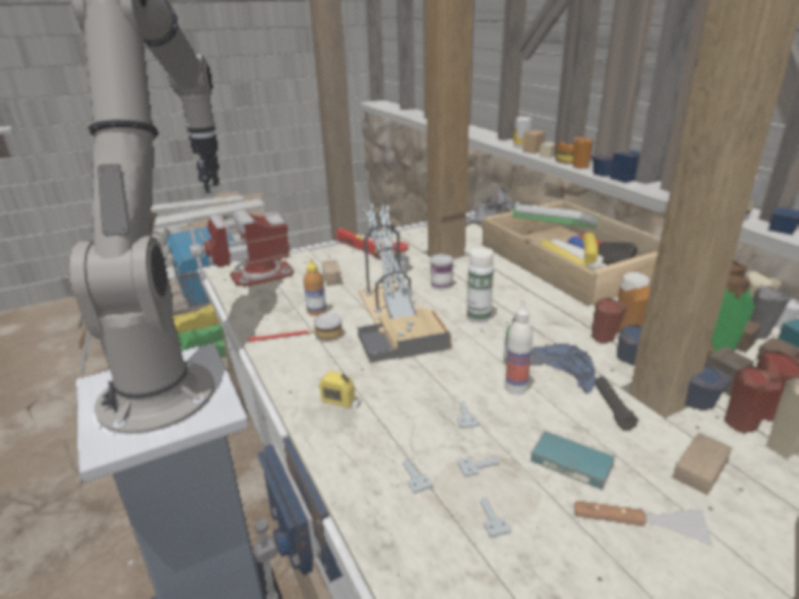

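Keeper-like parts in the top picture (799 px wide): (511,323), (558,345), (601,365), (548,390). The one farthest to the robot's left is (511,323), because left is image-left. The guide's deck is near (385,297). The block candidates are (212,316) and (631,215). I'll enlarge these to confirm.

```bash
cat > m.py <<'E'
from h import *
import pickle
T=pickle.load(open('top.pkl','rb'));S=pickle.load(open('side.pkl','rb'))
def crop(im,x0,y0,w,h,s):
    a=cv2.resize(im[y0:y0+h,x0:x0+w],None,fx=s,fy=s,interpolation=cv2.INTER_CUBIC)
    for k in range(0,w,10): cv2.line(a,(k*s,0),(k*s,4),(255,0,0),1)
    for k in range(0,h,10): cv2.line(a,(0,k*s),(4,k*s),(255,0,0),1)
    return a
E
python3 - <<'E'
from m import *
t,s=T['color'],S['color']
C=np.zeros((600,800,3),np.uint8)
C[:360,:480]=crop(t,150,150,120,90,4)       # guide top
C[:200,490:800]=crop(t,310,195,62,40,5)  # keeper
C[210:370,490:640]=crop(t,115,188,30,32,5)
C[210:370,645:795]=crop(t,388,118,30,32,5)
C[370:600,0:400]=crop(s,210,190,100,57,4)[:230] if 0 else cv2.copyMakeBorder(crop(s,210,190,100,57,4),0,2,0,0,cv2.BORDER_CONSTANT)
C[375:575,410:560]=crop(s,285,250,30,40,5)
C[375:575,570:720]=crop(s,198,160,30,40,5)
save(C,'mont.png',s=1)
E
```

```text
(no output)
```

View pics/mont.png

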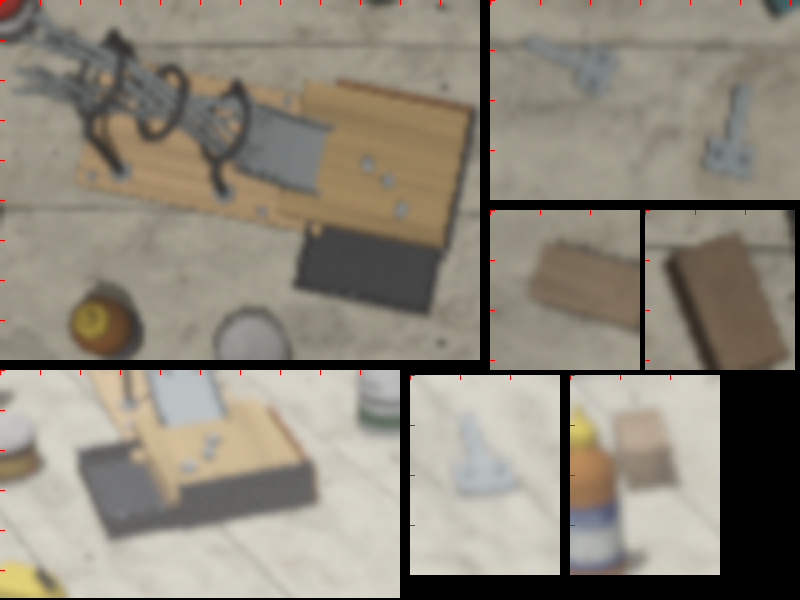

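The crop shows the target keeper with its tang end at full-res (317,203) and head at about (332,209). The left block at (136,202) has a square section and matches 45x90; the right one is larger. Next I'll fit the poses.

```bash
cat > fit.py <<'E'
from m import *
from scipy.optimize import least_squares, minimize, differential_evolution
def W(p,X): 
    c,s=np.cos(p[2]),np.sin(p[2]); X=np.array(X,float); return np.c_[p[0]+c*X[:,0]-s*X[:,1],p[1]+s*X[:,0]+c*X[:,1],X[:,2]]
# guide
tp=[((475,107),(80,-170,50)),((443,250),(-55,-170,50)),((294,287),(-125,-30,26)),((430,313),(-125,-170,26))]
sp=[((80,455),(-125,-30,26)),((315,500),(80,-170,0)),((108,538),(-125,-170,0))]
tu=np.array([np.array(a)/4+[150,150] for a,_ in tp]);su=np.array([(np.array(a)-[0,370])/4+[210,190] for a,_ in sp])
tX=np.array([b for _,b in tp])/1e3;sX=np.array([b for _,b in sp])/1e3
f=lambda p:np.r_[(proj(T,W(p,tX))-tu).ravel(),(proj(S,W(p,sX))-su).ravel()]
o=least_squares(f,[.55,.0,-.2]);print('guide',o.x,np.round(f(o.x).reshape(-1,2),1).tolist())
# silhouettes
def score(p,polys,chan,dil=4):
    v=0
    for c,ch in zip((T,S),chan):
        m=np.zeros(ch.shape,np.uint8)
        for P in polys:
            q=proj(c,W(p,P)); h=cv2.convexHull((q*16*1).astype(np.float32)).reshape(-1,2)
            cv2.fillPoly(m,[np.round(h).astype(np.int32)],255,cv2.LINE_AA,4)
        w=m/255.; d=cv2.dilate(m,np.ones((2*dil+1,)*2))/255.-w
        v-= (w*ch).sum()/w.sum()-(d*ch).sum()/d.sum()
    return v
def box(x0,x1,y0,y1,z0,z1): return np.array([(x,y,z) for x in(x0,x1) for y in(y0,y1) for z in(z0,z1)])/1e3
keep=[box(12,38,-18,18,0,8),box(-33,14,-6,6,0,8)]
blk=[box(-22.5,22.5,-45,45,0,45)]
im=[c['color'].astype(float) for c in(T,S)]
bl=[i[:,:,2]-i[:,:,0] for i in im]; br=[-i.sum(2)/3 for i in im]
def run(name,polys,ch,x0,yaw,rad):
    best=differential_evolution(score,[(x0[0]-rad,x0[0]+rad),(x0[1]-rad,x0[1]+rad),yaw],args=(polys,ch),seed=1,maxiter=60,popsize=12)
    print(name,best.x,best.fun); return best.x
x0=atz(T,[[328,207]],.004)[0];print(x0)
k=run('keeper',keep,bl,x0,(-np.pi,np.pi),.03)
x0=atz(T,[[136,202]],.04)[0];print(x0)
b=run('block',blk,br,x0,(-np.pi/2,np.pi/2),.03)
np.save('poses.npy',np.array([o.x,k,b]))
E
python3 fit.py
cat > ov.py <<'E'
from m import *
from fit import W,box
E
python3 - <<'E'
import sys,re
src=open('fit.py').read()
open('geo.py','w').write("from m import *\n"+src[src.index('def W'):src.index('# guide')]+src[src.index('def box'):src.index('im=[')])
E
cat > ov.py <<'E'
from geo import *
def edges(c,im,X,E,s,off,col):
    q=(proj(c,X)-off+.5)*s
    for a,b in E: cv2.line(im,tuple(np.round(q[a]).astype(int).tolist()),tuple(np.round(q[b]).astype(int).tolist()),col,1,cv2.LINE_AA)
BE=[(a,b) for a in range(8) for b in range(a) if bin(a^b).count('1')==1]
def guide_over(c,g,im,s,off,m=(185,230)):
    for B in [(-55,75,-165,-35,30,30),(-125,80,-170,-170,0,50),(-125,-55,-170,-30,0,26)]: edges(c,im,W(g,box(*B)),BE,s,off,(255,0,0))
    M=np.array([0,m[0],m[1]])/1e3; n=np.array([0,-.669,.743]);u=np.array([0,.743,.669]);x=np.array([1,0,0])
    rect=lambda C,w,h:W(g,[C+x*a*w/2+n*b*h/2 for a in(-1,1) for b in(-1,1)])
    R4=[(0,1),(1,3),(3,2),(2,0)]
    edges(c,im,rect(M,.043,.017),R4,s,off,(0,255,0))
    edges(c,im,rect(M+u*.02,.043,.017),R4,s,off,(255,255,0))
    edges(c,im,W(g,[M,M-u*.208]),[(0,1)],s,off,(0,0,255))
E
python3 - <<'E'
from ov import *
g,k,b=np.load('poses.npy')
C=np.zeros((600,800,3),np.uint8)
def put(c,x0,y0,w,h,s,X,Y):
    a=crop(c['color'],x0,y0,w,h,s); off=np.array([x0,y0])
    guide_over(c,g,a,s,off)
    for B in keep: edges(c,a,W(k,B),BE,s,off,(255,0,255))
    for B in blk: edges(c,a,W(b,B),BE,s,off,(255,0,255))
    C[Y:Y+h*s,X:X+w*s]=a
put(T,145,150,125,80,4,0,0)
put(S,215,120,80,115,4,0 if 0 else 0,320) if 0 else None
put(S,222,125,72,62,4,0,330)
put(S,222,187,72,46,4,300,330)
put(T,310,195,30,24,8,520,0)
put(T,115,188,40,30,6,520,200)
put(S,285,250,30,26,7,590,390)
save(C,'ov1.png',s=1)
E
```

```text
guide [ 0.59263066  0.02007517 -0.19782585] [[0.4, -1.3], [1.2, -2.1], [-2.5, 0.1], [0.4, 1.4], [-2.4, -2.4], [1.6, 1.4], [-0.5, 2.3]]
[ 0.52805097 -0.38979482  0.004     ]
keeper [ 0.5327992  -0.37428213 -1.98569146] -28.31436693835738
[0.5325864  0.33434754 0.04      ]
block [ 0.5331      0.33683549 -0.28756751] -60.643256685455896
```

View pics/ov1.png

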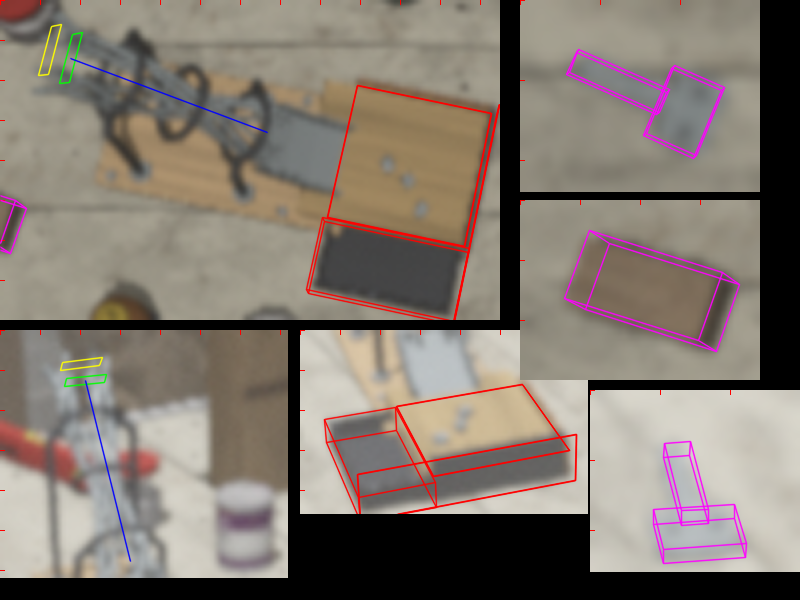

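Keeper and block overlays fit well. The guide overlay is 1–2 px off at the trough, so I'll refit it with silhouettes and overlay the rods.

```bash
cat > fg.py <<'E'
from ov import *
from scipy.optimize import differential_evolution
g0,k,b=np.load('poses.npy')
br=[c['color'].astype(float).min(2) for c in(T,S)]
def mask(c,polys,g,sh):
    m=np.zeros(sh,np.uint8)
    for P in polys:
        h=cv2.convexHull((proj(c,W(g,P))*16).astype(np.float32)).reshape(-1,2)
        cv2.fillPoly(m,[np.round(h).astype(np.int32)],255,cv2.LINE_AA,4)
    return m
def sc(p):
    g=p[:3];xo,ye,ys,h=p[3:]; v=0
    for c,ch,polys in((T,br[0],[box(xo,-55,ye,ys,26,26)]),(S,br[1],[box(xo,-55,ye,ys,0,26),box(-55,80,-170,-165,0,h)])):
        m=mask(c,polys,g,ch.shape);w=m/255.;d=cv2.dilate(m,np.ones((7,7)))/255.-w
        v+=(w*ch).sum()/w.sum()-(d*ch).sum()/d.sum()
    # deck yellow, top: deck vs outside
    ch=T['color'].astype(float);ch=ch[:,:,0]-ch[:,:,2]
    m=mask(T,[box(-55,75,-165,-60,30,30)],g,ch.shape);w=m/255.
    m2=mask(T,[box(-60,85,-175,-165,30,30)],g,ch.shape)
    d=(cv2.dilate(m,np.ones((7,7)))/255.-w)*(mask(T,[box(-80,100,-190,-70,30,30)],g,ch.shape)>0)
    v-=(w*ch).sum()/w.sum()-(d*ch).sum()/d.sum()
    return v
o=differential_evolution(sc,[(.57,.61),(0,.04),(-.26,-.15),(-127,-115),(-172,-160),(-40,-25),(28,52)],seed=2,maxiter=80,popsize=10)
print(np.round(o.x,4),o.fun); g=o.x[:3]
np.save('poses.npy',np.array([g,k,b]))
for uv in((387,164),(408,180),(420,210)): # chips in ov1 zoomed
    P=atz(T,[np.array(uv)/4+[145,150]],.0345)[0]; c,s=np.cos(g[2]),np.sin(g[2]); d=P[:2]-g[:2]; print('chip guide',np.round([c*d[0]+s*d[1],-s*d[0]+c*d[1]+.1],4))
C=np.zeros((600,800,3),np.uint8)
def put(c,x0,y0,w,h,s,X,Y,ov=1):
    a=crop(c['color'],x0,y0,w,h,s)
    if ov: guide_over(c,g,a,s,np.array([x0,y0]))
    C[Y:Y+h*s,X:X+w*s]=a
put(T,145,145,125,83,4,0,0)
put(T,148,148,35,40,8,510,0,0)
put(S,222,125,44,40,6,0,340)
put(S,222,125,44,40,6,268,340,0)
put(S,222,187,62,46,4,550,340)
save(C,'ov2.png',s=1)
E
python3 fg.py
```

```text
[ 5.957000e-01  2.130000e-02 -2.096000e-01 -1.241723e+02 -1.697362e+02
 -3.958740e+01  4.869220e+01] -138.36320417074413
chip guide [0.0019 0.0169]
chip guide [-0.0086 -0.0056]
chip guide [-0.0339 -0.0227]
```

View pics/ov2.png

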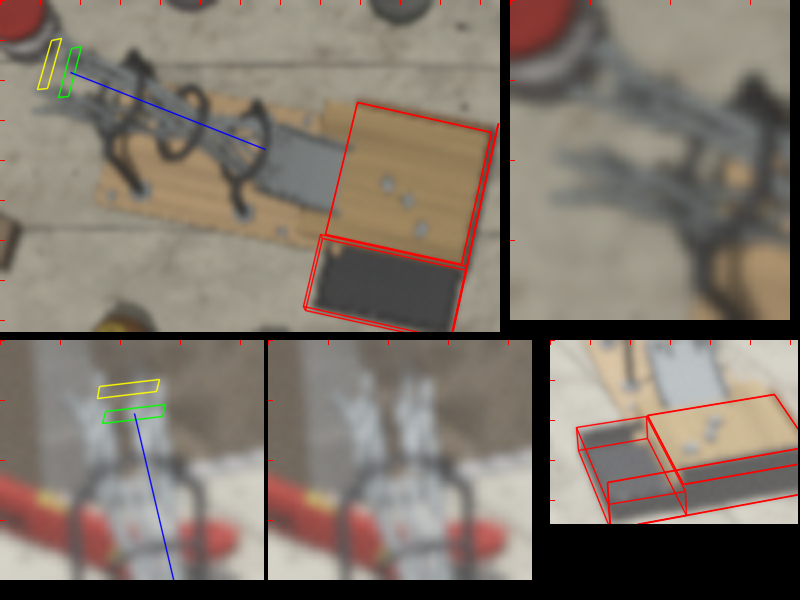

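```bash
cat > fr.py <<'E'
from ov import *
from scipy.optimize import differential_evolution
g0,k,b=np.load('poses.npy')
n=np.array([0,-.669,.743]);u=np.array([0,.743,.669]);x=np.array([1,0,0])
s=np.r_[-20,0,18:209:10]
def rods(ym,zm,a,sg,sx=24.5,sn=11.5):
    M=np.array([0,ym,zm]); out=[]
    for (px,pn) in [(a,-sn),(-a,-sn),(a,sn),(-a,sn),(sx,0),(-sx,0)]:
        th=sg*np.pi*np.clip((s-18)/190,0,1); qx=np.full(len(s),px,float);qn=np.full(len(s),pn,float)
        if pn>0: qn[0]+=10
        if pn==0: qx[0]+=np.sign(px)*10
        c,d=np.cos(th),np.sin(th); rx=c*qx-d*qn; rn=d*qx+c*qn
        out.append((M-np.outer(s,u)+np.outer(rx,x)+np.outer(rn,n))/1e3)
    return out
ims=[]
for c in(T,S):
    i=cv2.resize(c['color'],None,fx=3,fy=3,interpolation=cv2.INTER_LINEAR).astype(float); ims.append(i[:,:,2]-i[:,:,0])
win=[(3*145,3*145,3*225,3*205),(3*222,3*125,3*275,3*200)]
def sc(p,sg):
    g=np.r_[g0[:2]+p[:2],g0[2]+p[2]]; v=0; R=rods(p[3],p[4],p[5],sg)
    for c,ch,(x0,y0,x1,y1) in zip((T,S),ims,win):
        m=np.zeros((y1-y0,x1-x0),np.uint8); w3=ch[y0:y1,x0:x1]
        for P in R:
            q=(proj(c,W(g,P))+.5)*3-.5-[x0,y0]; cv2.polylines(m,[np.round(q*16).astype(np.int32)],False,255,5,cv2.LINE_AA,4)
        w=m/255.;d=cv2.dilate(m,np.ones((15,15)))/255.-w
        v-=((w*w3).sum()/w.sum()-(d*w3).sum()/d.sum())
    return v
best=None
for sg in(1,-1):
    o=differential_evolution(sc,[(-.008,.008),(-.008,.008),(-.035,.035),(170,200),(215,245),(5,19)],args=(sg,),seed=3,maxiter=60,popsize=10)
    print(sg,np.round(o.x,4),o.fun)
    if best is None or o.fun<best[0]: best=(o.fun,o.x,sg)
_,p,sg=best
C=np.zeros((600,800,3),np.uint8)
def put(c,x0,y0,w,h,sc_,X,Y,g,m,ov=True):
    a=crop(c['color'],x0,y0,w,h,sc_); off=np.array([x0,y0])
    if ov:
      for j,P in enumerate(rods(*m,sg)): edges(c,a,W(g,P),[(i,i+1) for i in range(len(P)-1)],sc_,off,[(255,0,0),(255,0,0),(0,255,0),(0,255,0),(0,0,255),(0,0,255)][j])
    C[Y:Y+h*sc_,X:X+w*sc_]=a
g=np.r_[g0[:2]+p[:2],g0[2]+p[2]]
np.save('gfit.npy',np.r_[g,p[3:]])
print('mouth world',W(g,[[0,p[3]/1e3,p[4]/1e3]]),'prior',W(g0,[[0,.185,.230]]))
put(T,148,145,65,55,6,0,0,g,p[3:6]);put(T,148,145,65,55,6,400,0,g,p[3:6],False)
put(S,222,125,44,44,6,0,334,g,p[3:6]);put(S,222,125,44,44,6,268,334,g,p[3:6],False);put(S,222,125,44,44,6,536,334,g0,(185,230,12))
save(C,'rods.png',s=1)
E
python3 fr.py
```

```text
1 [-6.900000e-03 -4.700000e-03  1.560000e-02  1.908032e+02  2.311108e+02
  1.506160e+01] -27.180687648943607
-1 [-7.000000e-03  2.200000e-03  8.000000e-03  1.795951e+02  2.296105e+02
  1.474550e+01] -23.153361447353344
mouth world [[0.62556049 0.20377033 0.23111081]] prior [[0.63417691 0.20223043 0.23      ]]
```

View pics/rods.png

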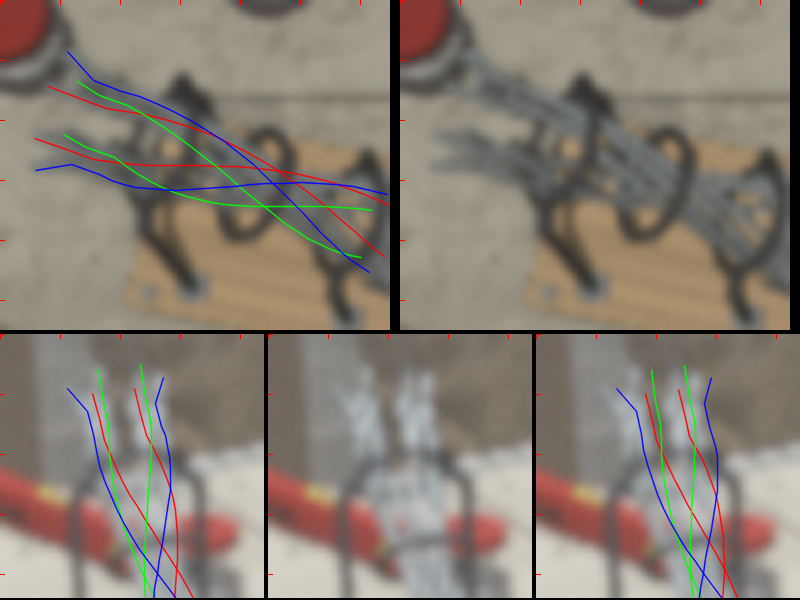

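```bash
sed '/^best=None/,$d' fr.py > frm.py; python3 - <<'E'
from frm import *
gf=np.load('gfit.npy'); g=gf[:3]
def one(i,g,m,idx):
    c=(T,S)[i];ch=ims[i];x0,y0,x1,y1=win[i]; mm=np.zeros((y1-y0,x1-x0),np.uint8); w3=ch[y0:y1,x0:x1]
    for P in rods(*m,1):
        q=(proj(c,W(g,P[idx]))+.5)*3-.5-[x0,y0]; cv2.polylines(mm,[np.round(q*16).astype(np.int32)],False,255,5,cv2.LINE_AA,4)
    w=mm/255.;d=cv2.dilate(mm,np.ones((15,15)))/255.-w
    return (w*w3).sum()/w.sum()-(d*w3).sum()/d.sum()
off=np.arange(-8,13,2)/1e3
for nm,idx in(('mouth',slice(0,7)),('all',slice(None))):
  for i in(0,1):
    for a in (12,15):
      print(nm,'TS'[i],a,[round(one(i,np.r_[g[0]+o*np.cos(g[2]),g[1]+o*np.sin(g[2]),g[2]],(gf[3],gf[4],a),idx),1) for o in off])
  print('z',[[round(one(i,g,(gf[3]-dn*.669,gf[4]+dn*.743,15),idx),1) for dn in range(-8,9,2)] for i in(0,1)])
# joint fit
from scipy.optimize import differential_evolution
import re
src=open('fg.py').read(); src=src[src.index('br=['):src.index('o=diff')].replace('def sc(','def sct(')
exec(src)
o=differential_evolution(lambda p:sct(np.r_[g0+p[:3],p[6:10]])*.35+3*sc(p[:6],1),[(-.01,.008),(-.01,.008),(-.02,.035),(175,195),(220,240),(10,17),(-127,-115),(-172,-160),(-40,-25),(28,52)],seed=4,maxiter=70,popsize=8)
G=g0+o.x[:3];print('joint',G,np.round(o.x[3:],1),sct(np.r_[G,o.x[6:10]]),sc(o.x[:6],1)); print('mouth',W(G,[[0,o.x[3]/1e3,o.x[4]/1e3]]))
print('rods-only trough score',sct(np.r_[g,o.x[6:10]]))
np.save('joint.npy',np.r_[G,o.x[3:6]])
E
```

```text
mouth T 12 [np.float64(1.2), np.float64(2.8), np.float64(4.9), np.float64(7.1), np.float64(8.4), np.float64(8.7), np.float64(7.7), np.float64(5.9), np.float64(4.0), np.float64(2.4), np.float64(1.2)]
mouth T 15 [np.float64(1.4), np.float64(3.8), np.float64(6.6), np.float64(9.3), np.float64(10.9), np.float64(11.0), np.float64(9.5), np.float64(7.2), np.float64(4.9), np.float64(2.9), np.float64(1.3)]
mouth S 12 [np.float64(7.1), np.float64(8.6), np.float64(9.9), np.float64(10.5), np.float64(10.2), np.float64(9.0), np.float64(7.2), np.float64(5.2), np.float64(3.3), np.float64(1.8), np.float64(0.7)]
mouth S 15 [np.float64(7.6), np.float64(9.4), np.float64(10.8), np.float64(11.4), np.float64(11.1), np.float64(9.9), np.float64(7.9), np.float64(5.6), np.float64(3.2), np.float64(1.1), np.float64(-0.7)]
z [[np.float64(8.8), np.float64(9.5), np.float64(10.1), np.float64(10.6), np.float64(10.9), np.float64(11.1), np.float64(11.2), np.float64(11.1), np.float64(10.9)], [np.float64(12.3), np.float64(12.2), np.float64(11.9), np.float64(11.5), np.float64(11.1), np.float64(10.7), np.float64(10.2), np.f
[... 687 characters left out ...]
t64(13.6), np.float64(14.3), np.float64(13.8), np.float64(12.1), np.float64(9.7), np.float64(7.2), np.float64(5.0), np.float64(3.3), np.float64(2.2)]
z [[np.float64(11.4), np.float64(12.0), np.float64(12.6), np.float64(13.1), np.float64(13.4), np.float64(13.7), np.float64(13.8), np.float64(13.7), np.float64(13.5)], [np.float64(14.2), np.float64(14.2), np.float64(14.2), np.float64(14.0), np.float64(13.8), np.float64(13.4), np.float64(13.0), np.float64(12.5), np.float64(12.0)]]
joint [ 0.59121288  0.02428934 -0.19409441] [ 185.4  227.    15.1 -119.5 -166.4  -36.1   42.2] -135.10027710707246 -27.00462069598867
mouth [[0.62696593 0.20617482 0.22704012]]
rods-only trough score -122.69165477150693
```

The rods pin the mouth to about 2 mm. I'll plan the motions and check IK for all the key poses before moving.

```bash
cat > plan.py <<'E'
from h import *
J=np.load('joint.npy'); g=J[:3]; _,k,b=np.load('poses.npy')
MY,MZ=.1855,.2285
Rg=Ro.from_euler('z',g[2]).as_matrix(); G0=np.r_[g[:2],0]
def gw(p): return G0+Rg@np.array(p,float)
def rv(z,y):
    z=np.array(z)/np.linalg.norm(z); y=np.array(y)/np.linalg.norm(y); return Ro.from_matrix(np.c_[np.cross(y,z),y,z]).as_rotvec()
def down(yaw,sg=1): return rv([0,0,-1],[sg*np.cos(yaw),sg*np.sin(yaw),0])
n=np.array([0,-.669,.743]);d=np.array([0,-.743,-.669])
def ins(L,into,dn=0,tilt=0,sg=1,grip=.022): # tcp pose with head end 'into' past mouth
    zt=np.sin(tilt)*d-np.cos(tilt)*n
    p=np.array([0,MY,MZ])+d*(into-.038-grip)+n*dn-zt*L
    return gw(p),rv(Rg@zt,Rg@[sg,0,0])
def kgrasp(L,h,tilt=0,sg=1,grip=.022): # tang point at height h
    kx=np.array([np.cos(k[2]),np.sin(k[2]),0]); ky=np.array([-kx[1],kx[0],0])
    zt=np.sin(tilt)*kx-np.cos(tilt)*np.array([0,0,1])
    return np.r_[k[:2],h]-kx*grip-zt*L, rv(zt,sg*ky)
E
python3 - <<'E'
from plan import *
print('g',g,'deck',gw([0,-.1,.03]),'mouth',gw([0,MY,MZ]))
f=lambda q:None if q is None else np.round(q,2).tolist()
for sg in(1,-1):
    print('blk',sg,f(r.inverse_kinematics([b[0],b[1],.034],down(b[2],sg))),'deck',f(r.inverse_kinematics(gw([.04,-.1,.07]),down(g[2],sg))))
    for t in(0,10,20,30):
        a=np.radians(t); print(t,sg,'grasp',f(r.inverse_kinematics(*kgrasp(.020,.004,a,sg))),'ins',f(r.inverse_kinematics(*ins(.02,.023,0,a,sg))),'pre',f(r.inverse_kinematics(*ins(.02,-.04,.0,a,sg))))
E
```

```text
g [ 0.59121288  0.02428934 -0.19409441] deck [ 0.57192507 -0.07383293  0.03      ] mouth [0.62699175 0.20630616 0.2285    ]
blk 1 [-0.86, 0.69, 0.28, 1.82, -0.29, 0.67, -0.71] deck [-0.36, 0.67, 0.54, 1.86, -0.49, 0.75, 0.26]
0 1 grasp [-0.07, 0.91, 0.84, 1.81, -0.89, 0.85, 0.79] ins [-0.45, 0.43, 0.41, 1.85, -1.11, 1.01, 0.4] pre [-0.58, 0.41, 0.49, 1.78, -1.09, 1.03, 0.27]
10 1 grasp [-0.18, 0.92, 0.86, 1.83, -0.74, 0.75, 0.61] ins [-0.61, 0.42, 0.54, 1.79, -0.92, 1.0, 0.2] pre [-0.59, 0.39, 0.41, 1.71, -0.81, 0.99, 0.02]
20 1 grasp [-0.21, 0.9, 0.77, 1.83, -0.39, 0.64, 0.24] ins [-0.63, 0.41, 0.46, 1.72, -0.65, 0.98, -0.06] pre [-0.62, 0.4, 0.36, 1.62, -0.56, 1.03, -0.22]
30 1 grasp [-0.25, 0.92, 0.71, 1.82, -0.04, 0.63, -0.13] ins [-0.67, 0.43, 0.43, 1.65, -0.42, 1.03, -0.28] pre [-0.69, 0.43, 0.39, 1.54, -0.38, 1.11, -0.39]
blk -1 [-0.47, 0.69, -0.26, 1.79, 0.26, 0.7, 1.98] deck [0.08, 0.6, -0.07, 1.83, 0.06, 0.71, 2.93]
0 -1 grasp [-0.25, 1.22, 1.25, 1.82, -1.28, 1.19, -2.1] ins [-0.76, 0.54, 0.85, 1.86, -1.28, 1.2, -2.63] pre [-0.95, 0.59, 1.06, 1.8, -1.34, 1.31, -2.73]
10 -1 grasp [-0.34, 1.22, 1.25, 1.84, -1.18, 1.05, -2.22] ins [0.6, 0.67, -1.18, 1.71, 0.22, 0.8, 2.44] pre [-0.1, 0.38, -0.24, 1.67, -0.52, 0.88, 2.93]
20 -1 grasp [0.15, 0.74, 0.22, 1.8, 0.32, 0.67, 2.79] ins [-0.15, 0.4, -0.18, 1.69, -0.34, 0.9, 2.83] pre [-0.22, 0.39, -0.18, 1.59, -0.31, 0.97, 2.72]
30 -1 grasp [0.05, 0.78, 0.24, 1.8, 0.52, 0.74, 2.54] ins [-0.24, 0.42, -0.17, 1.62, -0.13, 1.0, 2.62] pre [-0.3, 0.42, -0.17, 1.51, -0.11, 1.09, 2.54]
```

```bash
python3 - <<'E'
from plan import *
o=down(b[2]); 
r.reach([b[0],b[1],.15],o)
r.movel([b[0],b[1],.034],velocity=.15)
r.close_gripper(60)
print('w',r.current_gripper_width(),r.current_grasp_force(),r.current_time())
r.movel([b[0],b[1],.34],velocity=.3)
print('w',r.current_gripper_width(),r.current_ft_force())
r.reach(gw([.042,-.1,.34]),down(g[2]))
r.movel(gw([.042,-.1,.09]),velocity=.25)
print(r.current_time(), r.current_position())
for nm in('top','side'):
    c=cam(nm); import pickle; pickle.dump(c,open(nm+'1.pkl','wb'))
    if nm=='top':A=c
    else:B=c
C=np.zeros((600,800,3),np.uint8)
C[:480,:400]=cv2.resize(A['color'][150:246,200:280],None,fx=5,fy=5,interpolation=cv2.INTER_CUBIC)
C[:480,400:]=cv2.resize(B['color'][160:256,215:295],None,fx=5,fy=5,interpolation=cv2.INTER_CUBIC)
save(C,'wipe0.png',s=1)
E
```

```text
w 0.044205436590132575 62.18366503715515 2.9333
w 0.04403690492456988 [-0.12683593  0.65632809 -1.80151934]
6.825 [ 0.61420181 -0.0820307   0.09129982]
```

View pics/wipe0.png

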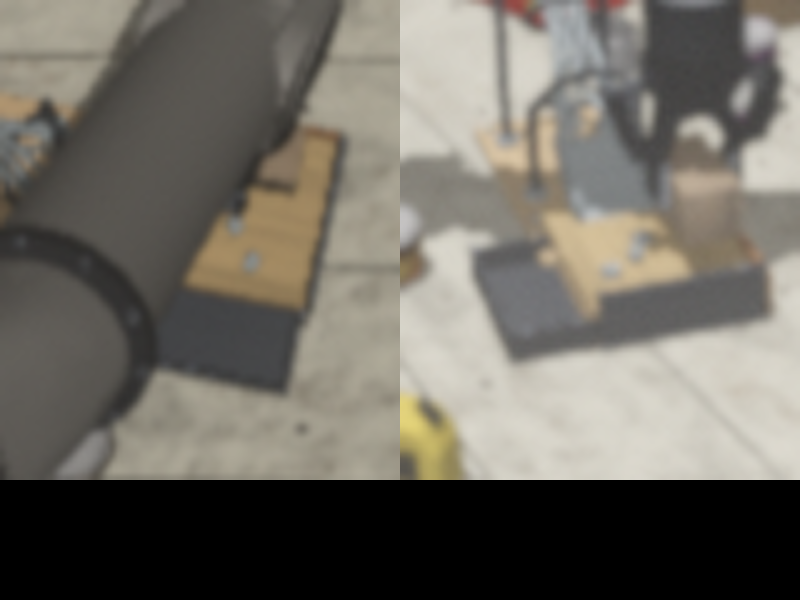

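The picture shows the block held over the back of the deck, with all the chips toward the trough from it (side view about (612,270), (637,248), (645,238)). I'll lower it and wipe.

```bash
python3 - <<'E'
from plan import *
hit=r.movel(gw([.042,-.1,.0635]),velocity=.05,contact_N=5)
p=r.current_position(); print('contact',hit,p,r.current_ft_force())
z=min(max(p[2]+.0005,.0645),.0665) if hit else p[2]
r.movel(gw([.042,-.1,z]),velocity=.05)
st=r.movel(gw([-.050,-.1,z]),velocity=.05,contact_N=25)
print(st,r.current_position(),r.current_ft_force(),r.current_gripper_width())
r.movel(gw([-.050,-.1,z+.12]),velocity=.2)
r.reach(gw([-.05,.0,.34]),down(g[2]))
r.movel([.53,.28,.34],velocity=.35)
r.reach([b[0],b[1],.34],down(b[2]))
B=cam('side');A=cam('top');print(r.current_time())
C=np.zeros((600,800,3),np.uint8)
C[:480,:400]=cv2.resize(A['color'][150:246,200:280],None,fx=5,fy=5,interpolation=cv2.INTER_CUBIC)
C[:480,400:]=cv2.resize(B['color'][160:256,215:295],None,fx=5,fy=5,interpolation=cv2.INTER_CUBIC)
save(C,'wipe1.png',s=1)
E
```

```text
contact True [ 0.61285494 -0.08173755  0.06470838] [-0.10261245  0.54574312  4.1143506 ]
False [ 0.52310043 -0.06426469  0.06521421] [-0.4008574   0.58507365 -0.9896847 ] 0.04435629796964658
12.4833
```

View pics/wipe1.png

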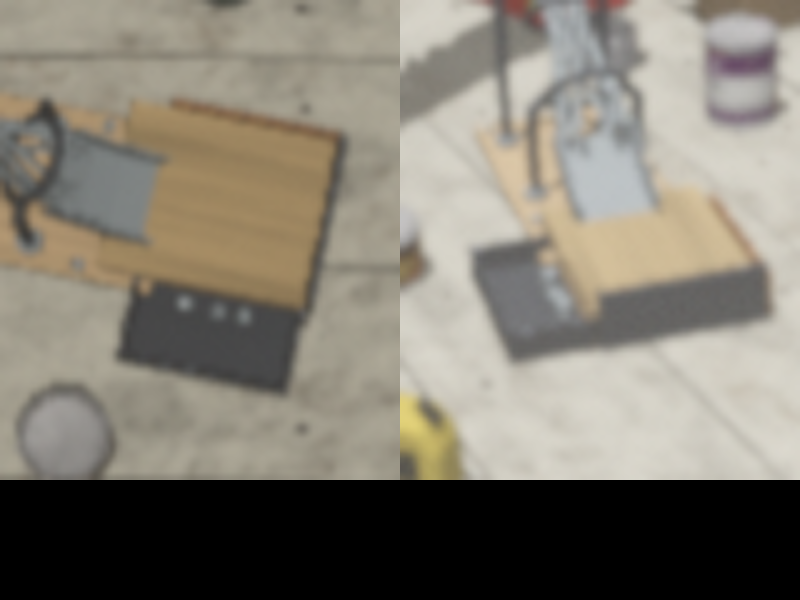

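The deck is clean and all three chips lie in the trough (top crop (185,303), (217,311), (243,316)). I'll lay the block back, then take the keeper.

```bash
python3 - <<'E'
from plan import *
r.movel([b[0],b[1],.06],velocity=.3)
print(r.movel([b[0],b[1],.033],velocity=.04,contact_N=4),r.current_position())
r.release(); r.movel([b[0],b[1],.16],velocity=.25)
r.reach([.53,.2,.36],down(g[2]))
t=np.radians(10);p,o=kgrasp(.021,.004,t)
r.reach(p+[0,0,.25],o)
r.movel(p+[0,0,.06],velocity=.35)
B=cam('side');A=cam('top')
hit=r.movel(p,velocity=.06,contact_N=5)
print(hit,r.current_position()-p,r.current_ft_force())
r.close_gripper(60)
print(r.current_gripper_width(),r.current_grasp_force(),r.current_ft_force(),r.current_time())
r.movel(p+[0,0,.28],velocity=.3)
print(r.current_gripper_width(),r.current_position(),r.current_time())
E
```

```text
True [0.53255012 0.33676094 0.03458582]
False [ 0.00019941 -0.00028732  0.00043482] [ 0.65557808 -0.10724135  0.46197297]
0.009909657757452039 58.797515630722046 [-0.18790545  1.04685371  1.26571234] 20.8917
0.009538113474154942 [ 0.54261545 -0.34998644  0.30299463] 21.975
```

```bash
python3 - <<'E'
from plan import *
t=np.radians(10);L=.021
p,o=ins(L,-.035,0,t)
r.reach(p+[0,-.12,.16],o); r.movel(p+[0,0,.13],velocity=.3); r.movel(p,velocity=.2)
r.sleep(.3)
print(r.current_position()-p,r.current_time(),r.current_gripper_width())
B=cam('side');A=cam('top')
import pickle; pickle.dump((A,B),open('pre.pkl','wb'))
from ov import edges,BE
from geo import box
# expected keeper in hand
kx,ky,kz=Rg@d,Rg@[1,0,0],Rg@n
K=gw([0,MY,MZ])+kx*(-.035-.038)
out=[]
for c in(A,B):
    u=proj(c,[K])[0]; x0,y0=(u-[33,40]).astype(int); s=6
    a=cv2.resize(c['color'][y0:y0+96,x0:x0+66],None,fx=s,fy=s,interpolation=cv2.INTER_CUBIC)
    for P in (box(12,38,-18,18,-4,4),box(-33,12,-6,6,-4,4)):
        edges(c,a,K+P@np.c_[kx,ky,kz].T,BE,s,np.array([x0,y0]),(255,0,255))
    out.append(a[:576])
save(np.hstack(out),'pre.png',s=1)
E
```

```text
[2.94048126e-04 6.53419084e-05 9.18165892e-04] 25.5583 0.00933941150107157
```

View pics/pre.png

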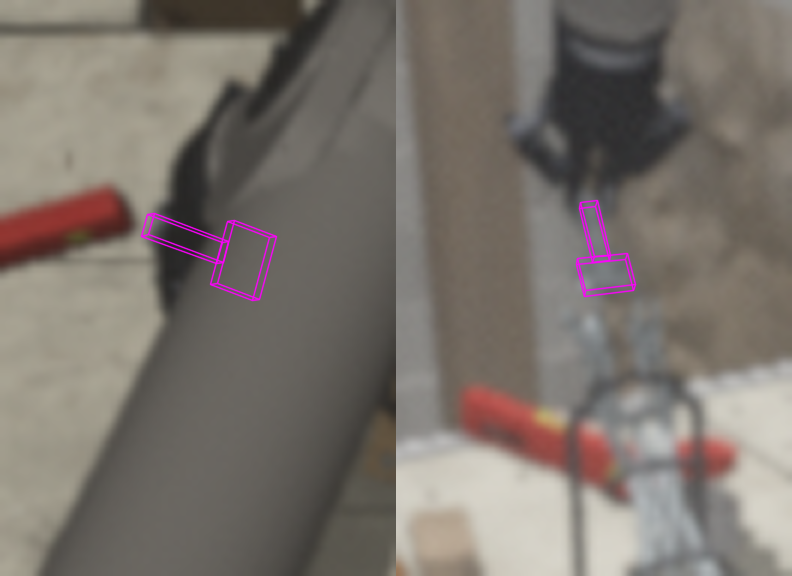

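The side view shows the keeper in the hand where predicted (head at about (606,274)). Its line of travel runs to (618,327), midway between the rod clusters at (590,330) and (648,325). I'll insert it.

```bash
python3 - <<'E'
from plan import *
t=np.radians(10);L=.021
f0=np.array(r.current_ft_force())
q,o=ins(L,.024,0,t)
hit=r.movel(q,velocity=.05,contact_N=6)
p=np.array(r.current_position()); print(hit,Rg.T@(p-q),Rg.T@(np.array(r.current_ft_force())-f0),r.current_time())
if not hit:
    q2,_=ins(L,.024,-.006,t)
    h2=r.movel(q2,velocity=.03,contact_N=3)
    p2=np.array(r.current_position()); print('down',h2,(Rg.T@(p2-p))@n,Rg.T@(np.array(r.current_ft_force())-f0),r.current_gripper_width())
E
```

```text
False [3.74897098e-05 3.66684441e-04 2.10608137e-04] [0.01538867 0.20211409 1.53319092] 26.9917
down False -0.0061368374558882395 [ 0.07792658 -0.29939277  2.14750344] 0.009328704062339589
```

```bash
python3 - <<'E'
from plan import *
t=np.radians(10);L=.021
p=np.array(r.current_position());f0=np.array(r.current_ft_force())
q2,_=ins(L,.024,-.012,t)
h2=r.movel(q2,velocity=.02,contact_N=2)
p2=np.array(r.current_position()); print('down',h2,(Rg.T@(p2-p))@n,Rg.T@(np.array(r.current_ft_force())-f0),r.current_time())
A,B=cam('top'),cam('side')
kx,ky,kz=Rg@d,Rg@[1,0,0],Rg@n
from ov import edges,BE
from geo import box
zt=np.sin(t)*d-np.cos(t)*n
K=p2+Rg@zt*L+kx*.022
c=B;u=proj(c,[K])[0];x0,y0=(u-[33,36]).astype(int);s=8
a=cv2.resize(c['color'][y0:y0+72,x0:x0+50],None,fx=s,fy=s,interpolation=cv2.INTER_CUBIC);b_=a.copy()
for P in (box(12,38,-18,18,-4,4),box(-33,12,-6,6,-4,4)): edges(c,b_,K+P@np.c_[kx,ky,kz].T,BE,s,np.array([x0,y0]),(255,0,255))
save(np.hstack([a,b_]),'in.png',s=1)
E
```

```text
down True -0.0021146647436595745 [ 0.64903037 -0.5902425   1.59383089] 27.5833
```

Contact is along the slot's normal, so the keeper is resting on the lower rods. I'll release it.

```bash
python3 - <<'E'
from plan import *
r.release(); r.sleep(1.0)
p=np.array(r.current_position())
Rt=Ro.from_rotvec(r.current_tool_rot()).as_matrix()
r.movel(p-Rt[:,2]*.12,velocity=.2)
r.reach([.42,.42,.40],down(b[2]))
r.sleep(.5)
A,B=cam('top'),cam('side');print(r.current_time())
C=np.zeros((600,800,3),np.uint8)
def put(c,x0,y0,w,h,s,X,Y): C[Y:Y+h*s,X:X+w*s]=cv2.resize(c['color'][y0:y0+h,x0:x0+w],None,fx=s,fy=s,interpolation=cv2.INTER_CUBIC)
put(A,110,140,160,100,3,0,0)
put(A,225,165,44,48,7,485,0)
put(B,215,120,85,115,2,0,310)
put(B,228,175,72,48,6,180,310+2)
save(C,'end.png',s=1)
E
```

```text
31.9833
```

View pics/end.png

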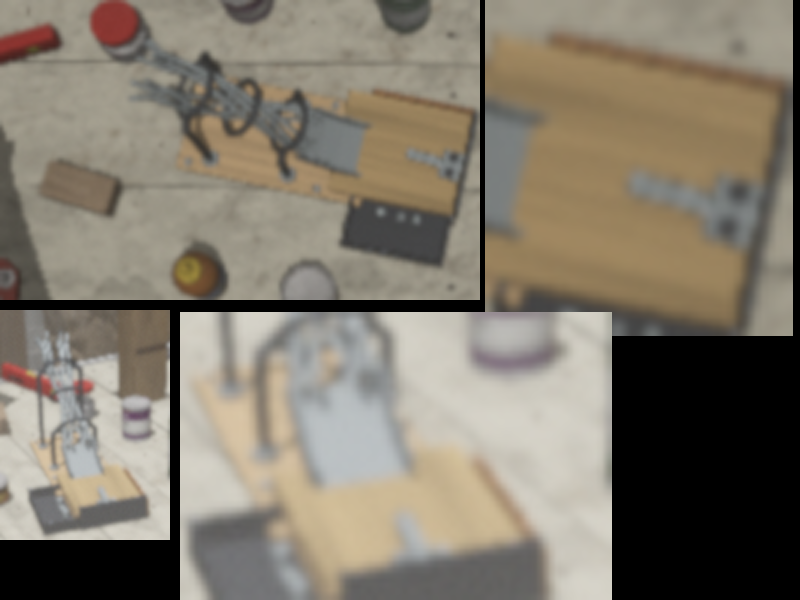

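The keeper lies flat on the clean deck with two dark countersinks up (top crop (740,190) and (730,228)). The chips are in the trough and the block is flat on the bench.

```bash
python3 -c "
from rig import workorder
print(workorder.finish_job())"
```

```text
the job is handed in; nothing more can be done
None
```

The job is handed in: the three chips are in the trough, the block is back flat on the bench, and the keeper slid through, turned over and lies flat on the clean deck with its countersinks up, at about 32 s on the robot's clock.

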